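# Find the correctly sprung heat-sink bay with a feeler blade

### The job

One of the three clamp bays in the aluminium heat-sink rack is sprung correctly: the feeler blade slides all the way into it with a light, steady drag, while another bay is too tight and stops the blade and the other is too loose and gives no drag. Take the yellow-handled feeler blade out of its red caddy, feel for the right bay without forcing the blade into the tight one, and leave the blade fully home in the right bay, its bent lip hooked over the rack's front rim. Leave the weight, bottle, spool and carton where they stand.

Things in the scene. Friction and masses are not known exactly. Their poses are not given: they have to be found in the camera images.
- blade: Feeler blade, about 150 g, upright in the caddy. Origin: middle of its foot; z up, x along thickness, y along width. Steel, 6 mm thick (x), 40 mm wide (y), half-round foot. Bent lip at z 66 to 70 mm, 30 mm wide, runs to -x and turns down at x -19 to -23 mm as far as z 54 mm. Yellow handle above: 14 mm (x) by 34 mm (y), z 70 to 120 mm.
- stop (a point): Point in the blade's middle plane at the height of the lip's underside (66 mm above the foot); axes as the blade. When the blade is fully home (lip on the rim) it lies at the bay's point.
- lip (a point): Lower end of the blade's down-turned lip, 21 mm to the blade's -x side and 54 mm above its foot; axes as the blade.
- caddy: Red plastic block that stores the blade, fixed, 55 (x) by 84 (y) by 90 mm high; origin on the table under its slot, z up. Slot 10 mm (x) by 52 mm (y), floor 24 mm above the table, no drag. The blade's lip hangs over its 10 mm front (-x) wall; the blade starts parallel to its axes. Lift the blade straight up 70 mm to clear it.
- rack: Aluminium heat-sink rack, fixed, 73 (x) by 260 (y) by 90 mm high; origin on the table under the middle bay, z up. Front wall on the -x side, x -15 to -9 mm, its top is the front rim; fins on the +x side. Three look-alike bays 80 mm apart along y; which is tight, right or loose differs at every start. The blade fits only with its lip on the front side.
- bay_right (a point): Middle of the mouth of the bay at the rack's -y end, at rim height (90 mm); axes as the rack. Every bay: slot 18 mm (x) by 52 mm (y), 70 mm deep, with two blue sprung pads facing each other: flared tops from 7 mm below the rim, 15 mm apart, narrowing to straight faces 3 mm apart from 25 to 60 mm below it. A centred blade's foot meets them about 20 mm below the rim.
- bay_middle (a point): Middle of the mouth of the middle bay, at rim height; axes as the rack. Loose bay (whichever it is): the blade goes all the way down with under 1.5 N.
- bay_left (a point): Middle of the mouth of the bay at the rack's +y end, at rim height; axes as the rack.
- snug_front (a joint): Push-back of the front pad of the right bay (whichever that is): 0 untouched, about 0.0015 m with the blade in. Each pad pushes with 3 N plus 1 N per mm, so from 20 to 27 mm deep onwards the moving blade meets 4 to 12 N of drag (it fades when the motion stops) and must be pushed down until its lip sits on the rim.
- snug_back (a joint): The same for the back pad of the right bay.
- tight_front (a joint): Push-back of the front pad of the tight bay (whichever that is): 0 untouched; almost rigid, 30 N per mm. The blade is stopped some 18 to 28 mm deep; over 0.0012 m counts as forced.
- tight_back (a joint): The same for the back pad of the tight bay.
- weight: Polished steel weight with a waisted knob, 54 mm diameter, 84 mm high, upright, 0.5 kg; origin under its centre. To be left alone.
- bottle: Clear plastic bottle with black cap, 72 mm diameter, 150 mm high; origin under its centre. To be left alone.
- spool: Blue solder spool, upright, 54 mm diameter, 36 mm high; origin under its centre. To be left alone.
- carton: Small cardboard box 80 x 80 x 35 mm high; origin under its centre. To be left alone.
Things that resemble listed ones, but are neither listed nor needed, are in the scene too. Leave any blue or green look-alike of the blade alone.

How it is judged (in metres and radians):
At the end, for the whole second after the job is handed in: Blade released, at rest, within 0.1 rad of upright in the right bay: stop point within 4 mm of rim height and 6 mm (x), 8 mm (y) of the mouth's middle, lip end 15 to 28 mm in front of the middle (hooked over the front rim), a pad of the right bay pushed back over 1 mm (((x of stop in the frame of bay_right between -0.006 and 0.006 m and y of stop in the frame of bay_right between -0.008 and 0.008 m and z of stop in the frame of bay_right between -0.004 and 0.004 m and x of lip in the frame of bay_right between -0.028 and -0.015 m) or (x of stop in the frame of bay_middle between -0.006 and 0.006 m and y of stop in the frame of bay_middle between -0.008 and 0.008 m and z of stop in the frame of bay_middle between -0.004 and 0.004 m and x of lip in the frame of bay_middle between -0.028 and -0.015 m) or (x of stop in the frame of bay_left between -0.006 and 0.006 m and y of stop in the frame of bay_left between -0.008 and 0.008 m and z of stop in the frame of bay_left between -0.004 and 0.004 m and x of lip in the frame of bay_left between -0.028 and -0.015 m)) and value of joint any of snug_front, snug_back above 0.001 m and angle between blade's own z axis and vertical below 0.1 rad and linear speed of blade below 0.02 m/s); the robot touches nothing.
It fails at once if the blade was forced into the tight bay (a pad there pushed back by more than 1.2 mm) (value of joint any of tight_front, tight_back above 0.0012 m).
It fails at once if the steel weight was moved by more than 30 mm (distance of weight from where it was at the start of the episode above 0.03 m).
It fails at once if the bottle was moved by more than 30 mm (distance of bottle from where it was at the start of the episode above 0.03 m).
It fails at once if the solder spool was moved by more than 30 mm (distance of spool from where it was at the start of the episode above 0.03 m).
It fails at once if the carton was moved by more than 30 mm (distance of carton from where it was at the start of the episode above 0.03 m).
It also fails if it takes over 54 s, if anything falls off the work surface, if the arm or the gripper's body presses on something with over 40 N, if the wrist force passes 120 N, or if a joint passes its speed limit or range.

### The arm

A 6-joint arm with a two-finger parallel gripper is mounted at the origin on the work surface. World frame = base frame: x ahead of the robot, y to its left, z up, the work surface at z = 0. Lengths are in m, angles in degrees, forces in N, time in s.
With the tool pointing down it reaches from about 0.25 to 0.725 m from the base axis. Payload 9.7 kg.
Tool frame: the origin (TCP) lies on the centre line of the jaws, within the pads' length; the fingertips stand 19 mm ahead of it and the grasp point (between the pads) is the TCP (bot.tcp_to_tips is the z of the fingertips in the tool frame, in m); z points along the fingers, y is the line along which they close (so a half turn about z gives the same grasp; the last joint's range is limited). The gripper opens to 85 mm and grips with 20 to 120 N. Pads are 22 mm wide; open, the fingers measure 114 mm over their backs; the gripper's body (76 mm by 85 mm) begins 54 mm behind the grasp point. The pads swing forward as they close: fully open they stand 13 mm farther back than shut.
Start: joints at [-72.078, 4.979, 10.078, 95.1, 0, 90], TCP at [0.169, -0.523, 0.215] pointing down, gripper open.
Joint ranges: [-179.16, 179.16], [-48.56, 103.87], [-65.8, 70.77], [-126.05, 130.52], [-82.76, 87.17], [-180, 180]. Speed limits (degrees/s): [127.2, 127.2, 147.25, 180, 180, 180].

### API

Orientations are given as [roll, pitch, yaw] about the fixed x, y, z axes, in that order (R = Rz(yaw) Ry(pitch) Rx(roll)).
In Python, from workcell import bot gives the robot as it stands. The module is installed in compiled form; this text tells all that it offers.
- The arm moves only by the tool play_rows, never from a script. Its argument "increments" is a list of rows, each an object with "slide": the shift along the tool's x, y, z in mm, a list of three; "angular": the turn, a rotation vector about the tool's x, y, z in degrees, a list of three; "claw": the opening, from -1 (shut) to 1 (fully open). In form: [{"slide": [x, y, z], "angular": [rx, ry, rz], "claw": claw}, ...]. A call has 1 to 8 rows; each row shifts and turns the commanded pose from where the row before left it, along the tool's axes as they then stand; what a row does not reach is not made up. A row lasts 1/10 s, in which the tool goes at most 50 mm and 8.59 degrees, less where a joint would pass 70% of its speed; a pose out of reach is approached as far as the arm can. A call is refused whole if a number of a shift passes 50 or a number of a turn 8.59, either way. A call with a gripper value outside its range is refused whole. The fingers move at their own pace and stop on an object; "squeeze" is the grip in N (left out, the last holds). Time passes only in rows, so rows that do not move let the fingers close. It gives the time, the measured TCP pose, the force, the opening and the grip force at its end, in the units of the state.
- bot.get_obs(): the state, without advancing time (a new reading comes with each control period).
- bot.camera(name): name is "side" or "top" or "wrist"; returns the picture (384x512x3 uint8, red, green, blue); there is no depth.
- bot.camera_info(name): a dict with "fovy" (degrees; the focal length in pixels is half the picture's height over the tangent of half this angle, whatever the lens; pixels are square), "cx", "cy" (the principal point, pixels), "R" (3x3) and "t" (3): a world point X has camera coordinates R X + t. Camera axes: x right, y down, z forward; pixel columns grow to the right and rows downward; lengths in m; the calibration is good to about 2 mm. A picture is of the moment at which its call begins: read the wrist's pose just before it. camera_info takes no time and is no camera call; for the wrist camera it gives the pose at the moment of the call.
- bot.job_done(): hands the job in; it is judged then, once.
The state is a dict: "time": time; "q": joint angles; "qd": joint speeds; "joint_efforts": joint torques, N m; "ee_pos": TCP position; "tcp_rot": TCP orientation; "wrist_force": force on the tool from outside, world axes, zero at the start; "torque": the same for the moment, N m; "opening": finger opening in m; "grasp_force": force on a finger pad.
Only numpy, scipy, OpenCV 4.12 (cv2) and the standard library are available. Lean on these libraries where they do the work, as an engineer would, in place of code of your own. Each camera call takes 0.05 s, during which the arm holds its last target. There are 200 camera calls.

## Working session

There is one attempt and no reset: what is moved stays moved. The work goes in short steps, Python scripts to look and compute and a tool call to move; the robot and the scene stay as the last step left them, time stands still between calls to the robot, and variables do not carry over. Pictures are saved under pics/ and viewed, at most 10 in all, crops included, and the job is handed in when it is done.

Besides the shell and the picture viewer there is one more tool, called by a JSON object that holds its "fn" and its "kwargs", one argument or row to a line. play_rows: Moves the arm, as the interface text tells. Its arguments: {"type":"object","properties":{"increments":{"type":"array"},"squeeze":{"type":"number"}},"required":["increments"]}

```bash
mkdir -p pics; python3 - <<'E'
from workcell import bot
import cv2,numpy as np
for n in ["side","top"]:
    im=bot.camera(n); cv2.imwrite(f"pics/{n}0.png",im[:,:,::-1]); i=bot.camera_info(n); print(n,i)
o=bot.get_obs();print(o)
E
```

```text
side {'fovy': 49.54545820587047, 'cx': 263.33514373636234, 'cy': 189.14988594253288, 'R': array([[-0.88725179, -0.46097971,  0.01679219],
       [-0.31461549,  0.57811877, -0.75285841],
       [ 0.33734457, -0.67325805, -0.65796827]]), 't': array([0.4620737 , 0.28002217, 0.94653078])}
top {'fovy': 51.34959562026186, 'cx': 256.5951850673987, 'cy': 190.3165105092336, 'R': array([[-0.00360729, -0.99957924, -0.02878069],
       [-0.99546473,  0.00632548, -0.09492077],
       [ 0.09506288,  0.02830775, -0.9950687 ]]), 't': array([-0.07160694,  0.54047959,  1.03969744])}
{'time': 0.1, 'q': array([-7.20777172e+01,  5.00877680e+00,  1.00385223e+01,  9.50990298e+01,
       -4.75133593e-04,  8.99983505e+01]), 'qd': array([-0.00484896, -0.00548477,  0.1845176 , -0.00425776,  0.04097093,
       -0.02858117]), 'joint_efforts': array([ 8.56959614e-04, -5.21562123e+01,  4.65652263e+01,  1.59653270e-02,
        3.43007730e-05,  2.00024436e-05]), 'ee_pos': array([ 0.16917846, -0.52309907,  0.2140418 ]), 'tcp_rot': array([-1.79930716e+02,  4.73138661e-04,  1.79239328e+01]), 'wrist_force': array([-0.85840224, -0.1175224 , -0.17462924]), 'torque': array([ 0.01219908, -0.02777043,  0.00472083]), 'grasp_force': 0.0, 'opening': 0.08530012786993701}
```

View pics/top0.png

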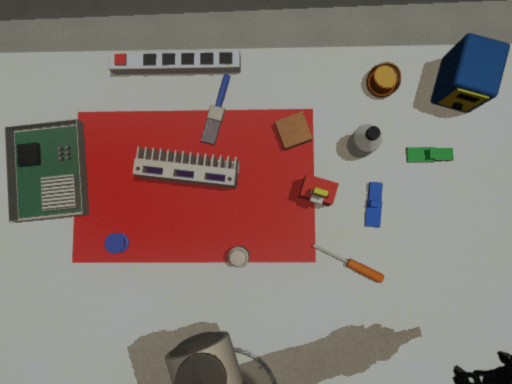

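View pics/side0.png

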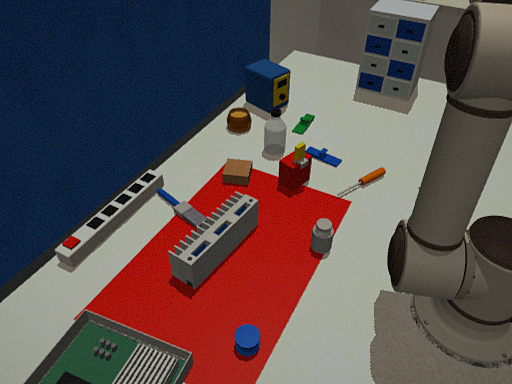

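Top view: rack around (185,170) with bays at about (152,170), (184,174), (215,177); the caddy with the yellow handle is at (320,192). The weight is at (238,257), the bottle at (367,138), the carton at (294,130) and the spool at (116,243).

```bash
cat > h.py <<'E'
import cv2,numpy as np
def ray(info,uv,z,H=384):
    f=H/2/np.tan(np.radians(info['fovy']/2)); R=np.array(info['R']);t=np.array(info['t'])
    c=-R.T@t; d=R.T@np.array([(uv[0]-info['cx'])/f,(uv[1]-info['cy'])/f,1.0])
    return (c+d*(z-c[2])/d[2])
def proj(info,X,H=384):
    f=H/2/np.tan(np.radians(info['fovy']/2)); p=np.array(info['R'])@np.array(X)+info['t']
    return np.array([info['cx']+f*p[0]/p[2],info['cy']+f*p[1]/p[2]])
E
python3 - <<'E'
from workcell import bot
from h import *
for n in ["top","side"]:
    im=cv2.imread(f"pics/{n}0.png"); I=bot.camera_info(n); hsv=cv2.cvtColor(im,cv2.COLOR_BGR2HSV)
    for nm,lo,hi,box,z in [("yellow",(22,120,60),(35,255,255),(300,330,180,210) if n=="top" else (285,315,135,175),.144),
        ("blue/purple pads",(105,70,20),(150,255,200),(135,240,150,190) if n=="top" else (180,262,195,270),.083)]:
        m=cv2.inRange(hsv,lo,hi); k=np.zeros_like(m);k[box[2]:box[3],box[0]:box[1]]=1;m=m*k
        N,l,s,c=cv2.connectedComponentsWithStats(m)
        for i in range(1,N):
            if s[i,4]>8:
                pts=np.argwhere(l==i)[:,::-1].astype(np.float32)
                print(n,nm,s[i],c[i].round(1),ray(I,c[i],z).round(4), cv2.minAreaRect(pts))
a=cv2.imread("pics/top0.png"); b=cv2.imread("pics/side0.png")
A=cv2.resize(a[140:200,128:243],None,fx=5,fy=5,interpolation=cv2.INTER_CUBIC)
B=cv2.resize(a[170:215,290:345],None,fx=6,fy=6,interpolation=cv2.INTER_CUBIC)
C=cv2.resize(b[130:200,265:325],None,fx=4,fy=4,interpolation=cv2.INTER_CUBIC)
o=np.zeros((600,800,3),np.uint8);o[:300,:575]=A;o[305:575,:330]=B;o[305:585,340:580]=C
cv2.imwrite("pics/crop1.png",o)
E
```

```text
top yellow [313 188  15   9  90] [320.2 191.9] [ 0.524  -0.2275  0.144 ] ((320.20001220703125, 191.89999389648438), (14.862703323364258, 6.008327484130859), 18.43494987487793)
top blue/purple pads [146 167  16   7  65] [154.3 169.8] [0.5888 0.1849 0.083 ] ((153.40101623535156, 169.99009704589844), (15.323573112487793, 5.0746893882751465), 5.710593223571777)
top blue/purple pads [177 171  16   6  78] [184.9 173.4] [0.5788 0.1062 0.083 ] ((184.5, 173.5), (5.0, 15.0), 90.0)
top blue/purple pads [208 174  16   7  79] [215.5 176.7] [0.5697 0.0281 0.083 ] ((215.5098876953125, 176.9010009765625), (15.52258014678955, 5.2736968994140625), 5.7105937004089355)
side yellow [295 142  10  20 154] [299.4 151.3] [ 0.514  -0.1996  0.144 ] ((299.5, 151.5), (19.0, 9.0), 90.0)
side blue/purple pads [235 205  11  11  50] [240.8 210.2] [0.5725 0.0286 0.083 ] ((241.00001525878906, 210.00001525878906), (4.242640495300293, 12.727922439575195), 45.0)
side blue/purple pads [215 223  12  12  61] [220.9 229. ] [0.5824 0.1088 0.083 ] ((221.00001525878906, 229.00001525878906), (4.242640495300293, 14.142135620117188), 45.0)
side blue/purple pads [192 243  14  13  75] [199.3 249.6] [0.592  0.1884 0.083 ] ((199.19615173339844, 249.77349853515625), (4.831411361694336, 16.35247039794922), 48.01278305053711)
```

View pics/crop1.png

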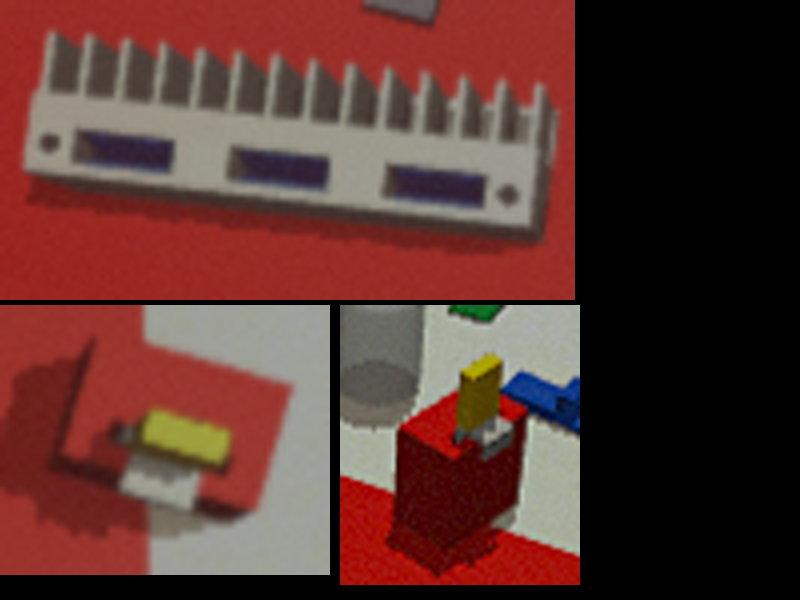

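The crop shows the caddy turned about -14.5° and the rack about -7° in yaw, both with their lips and fronts toward the robot. The bay row spacing measures 158 mm against 160 mm, so the scale holds. Next I plan the move above the handle.

```bash
cat >> h.py <<'E'
def plan(p0,y0,p1,y1,n,claw):
    """straight line with yaw, tool down; prints rows rounded"""
    p=np.array(p0,float);yaw=y0
    for i in range(n):
        want=np.array(p0)+(np.array(p1)-p0)*(i+1)/n; d=(want-p)*1000
        a=np.radians(yaw);ax=np.array([[np.cos(a),np.sin(a),0],[np.sin(a),-np.cos(a),0],[0,0,-1]])
        s=np.round(ax@d); dy=np.round(-(y0+(y1-y0)*(i+1)/n-yaw),1)
        p=p+ax.T@s/1000; yaw-=dy
        print('{"slide":%s,"angular":[0,0,%.1f],"claw":%s},'%(s.astype(int).tolist(),dy,claw))
    print("end",p.round(4),yaw)
E
python3 - <<'E'
from h import *
from workcell import bot
o=bot.get_obs();plan(o['ee_pos'],o['tcp_rot'][2],[.524,-.228,.25],75.5,12,1)
I=bot.camera_info("wrist");print(I, -np.array(I['R']).T@I['t'])
E
```

```text
{"slide":[36, -14, -3],"angular":[0,0,-4.8],"claw":1},
{"slide":[37, -12, -3],"angular":[0,0,-4.8],"claw":1},
{"slide":[37, -8, -3],"angular":[0,0,-4.8],"claw":1},
{"slide":[38, -5, -3],"angular":[0,0,-4.8],"claw":1},
{"slide":[39, -1, -3],"angular":[0,0,-4.8],"claw":1},
{"slide":[38, 1, -3],"angular":[0,0,-4.8],"claw":1},
{"slide":[38, 5, -3],"angular":[0,0,-4.8],"claw":1},
{"slide":[38, 7, -3],"angular":[0,0,-4.8],"claw":1},
{"slide":[37, 11, -3],"angular":[0,0,-4.8],"claw":1},
{"slide":[35, 14, -3],"angular":[0,0,-4.8],"claw":1},
{"slide":[35, 17, -3],"angular":[0,0,-4.8],"claw":1},
{"slide":[33, 20, -3],"angular":[0,0,-4.8],"claw":1},
end [ 0.5238 -0.2278  0.25  ] 75.52393278498684
{'fovy': 65.2162951830977, 'cx': 253.70361178119126, 'cy': 194.68555653685718, 'R': array([[ 3.07990754e-01, -9.51389296e-01, -3.20244095e-04],
       [-9.00283769e-01, -2.91555301e-01,  3.23240842e-01],
       [-3.07621246e-01, -9.92668801e-02, -9.46316678e-01]]), 't': array([-0.54959498, -0.04170229,  0.38053158])} [ 0.24878587 -0.49726313  0.37340726]
```

{"fn": "play_rows", "kwargs": {
  "increments": [
    {"slide": [36,-14,-3],"angular": [0,0,-4.8],"claw": 1},
    {"slide": [37,-12,-3],"angular": [0,0,-4.8],"claw": 1},
    {"slide": [37,-8,-3],"angular": [0,0,-4.8],"claw": 1},
    {"slide": [38,-5,-3],"angular": [0,0,-4.8],"claw": 1},
    {"slide": [39,-1,-3],"angular": [0,0,-4.8],"claw": 1},
    {"slide": [38,1,-3],"angular": [0,0,-4.8],"claw": 1}
  ]
}}

```text
time: 0.7
ee_pos: [0.3477, -0.3746, 0.2325]
tcp_rot: [-180.0, -0.0, 46.9]
wrist_force: [0.6, -0.1, 0.2]
opening: 0.085
grasp_force: 0.0
```

{"fn": "play_rows", "kwargs": {
  "increments": [
    {"slide": [38,5,-3],"angular": [0,0,-4.8],"claw": 1},
    {"slide": [38,7,-3],"angular": [0,0,-4.8],"claw": 1},
    {"slide": [37,11,-3],"angular": [0,0,-4.8],"claw": 1},
    {"slide": [35,14,-3],"angular": [0,0,-4.8],"claw": 1},
    {"slide": [35,17,-3],"angular": [0,0,-4.8],"claw": 1},
    {"slide": [33,20,-3],"angular": [0,0,-4.8],"claw": 1},
    {"slide": [0,0,0],"angular": [0,0,0],"claw": 1},
    {"slide": [0,0,0],"angular": [0,0,0],"claw": 1}
  ]
}}

```text
time: 1.5
ee_pos: [0.5242, -0.2274, 0.25]
tcp_rot: [-179.9, -0.0, 75.6]
wrist_force: [0.1, 0.0, 1.1]
opening: 0.0852
grasp_force: 0.0
```

```bash
python3 - <<'E'
from h import *
from workcell import bot
o=bot.get_obs();print(o['ee_pos'],o['tcp_rot'],o['time'],o['wrist_force'])
I=bot.camera_info("wrist");im=bot.camera("wrist")[:,:,::-1].copy();cv2.imwrite("pics/w1.png",im)
hsv=cv2.cvtColor(im,cv2.COLOR_BGR2HSV);m=cv2.inRange(hsv,(22,110,50),(35,255,255))
N,l,s,c=cv2.connectedComponentsWithStats(m)
for i in range(1,N):
    if s[i,4]>80:print(s[i],c[i])
print(proj(I,[.524,-.228,.144]))
E
```

```text
[ 0.52423369 -0.2273999   0.2499898 ] [-1.79923819e+02 -1.79569049e-03  7.55932858e+01] 1.5 [0.11893809 0.01570308 1.05319231]
[249 162  15  43 475] [256.08       187.21052632]
[253.43317165 188.06498199]
```

View pics/w1.png

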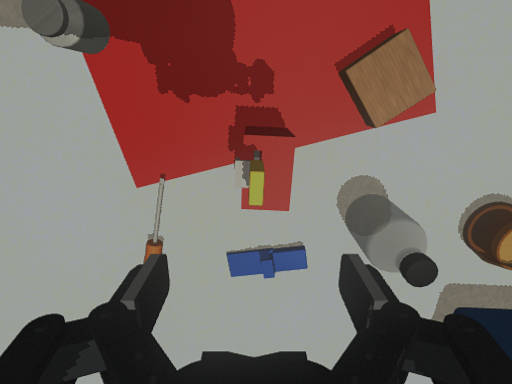

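The wrist view shows the yellow handle top at about (256,188), almost square to the jaws. The bottle is to the right, with its base at about (362,200).

```bash
python3 - <<'E'
from h import *
from workcell import bot
I=bot.camera_info("wrist");im=cv2.imread("pics/w1.png")
hsv=cv2.cvtColor(im,cv2.COLOR_BGR2HSV)[155:210,240:272]
m=cv2.inRange(hsv,(22,110,50),(35,255,255)); v=np.where(m>0,hsv[:,:,2],0)
print([ (155+r,int(np.median(v[r][v[r]>0]))) for r in range(v.shape[0]) if (v[r]>0).sum()>3])
for th in (120,150):
    mm=cv2.inRange(v,th,255); pts=(np.argwhere(mm)[:,::-1]+[240,155]).astype(np.float32)
    b=cv2.boxPoints(cv2.minAreaRect(pts)); W=np.array([ray(I,p,.144)[:2] for p in b])
    e=[np.linalg.norm(W[i]-W[(i+1)%4]) for i in range(4)];k=np.argmax(e[:2]);d=W[(k+1)%4]-W[k]
    # line fit of row centres
    rows=np.unique(pts[:,1]);cc=np.array([[pts[pts[:,1]==r,0].mean(),r] for r in rows]);
    w=np.array([ray(I,p,.144)[:2] for p in cc[2:-2]]); q=np.polyfit(w[:,1],w[:,0],1)
    print(th,W.mean(0).round(4),np.round(e,4),"yaw",np.degrees(np.arctan2(-d[0],d[1])),"fit yaw",-np.degrees(np.arctan(q[0])),w.mean(0))
print("bottle",ray(I,(362,203),0))
# caddy far edge (top face bottom border in image) and slot end
r=cv2.inRange(cv2.cvtColor(im,cv2.COLOR_BGR2HSV),(0,120,60),(10,255,255));r[:,:238]=0;r[:,300:]=0;r[:135]=0;r[216:]=0
for c in (265,275,285): print(c,np.where(r[:,c]>0)[0][[0,-1]])
E
```

```text
[(171, 135), (172, 154), (173, 158), (174, 159), (175, 158), (176, 158), (177, 158), (178, 158), (179, 158), (180, 159), (181, 159), (182, 159), (183, 159), (184, 159), (185, 158), (186, 159), (187, 159), (188, 159), (189, 159), (190, 159), (191, 159), (192, 159), (193, 159), (194, 159), (195, 159), (196, 159), (197, 159), (198, 159), (199, 159), (200, 159), (201, 159), (202, 159), (203, 161), (204, 163)]
120 [ 0.5258 -0.2292] [0.0326 0.0125 0.0326 0.013 ] yaw -17.786375594829213 fit yaw -17.0258939489771 [ 0.52590039 -0.22885444]
150 [ 0.5259 -0.2296] [0.0317 0.0121 0.0317 0.0125] yaw -17.100558994681567 fit yaw -16.84074065787744 [ 0.52595272 -0.22936515]
bottle [ 0.65929967 -0.33470254  0.        ]
265 [135 209]
275 [135 209]
285 [135 210]
```

```bash
python3 - <<'E'
from h import *
plan([.5242,-.2274,.25],75.6,[.526,-.2292,.25],73,1,1)
E
```

```text
{"slide":[-1, 2, 0],"angular":[0,0,2.6],"claw":1},
end [ 0.5259 -0.2289  0.25  ] 73.0
```

{"fn": "play_rows", "kwargs": {
  "increments": [
    {"slide": [-1,2,0],"angular": [0,0,2.6],"claw": 1},
    {"slide": [0,0,40],"angular": [0,0,0],"claw": 0.3},
    {"slide": [0,0,40],"angular": [0,0,0],"claw": 0.3},
    {"slide": [0,0,33],"angular": [0,0,0],"claw": 0.0},
    {"slide": [0,0,15],"angular": [0,0,0],"claw": 0.0},
    {"slide": [0,0,0],"angular": [0,0,0],"claw": 0.0},
    {"slide": [0,0,0],"angular": [0,0,0],"claw": -0.4},
    {"slide": [0,0,0],"angular": [0,0,0],"claw": -0.5}
  ],
  "squeeze": 60
}}

```text
time: 2.35
ee_pos: [0.5264, -0.2302, 0.1249]
tcp_rot: [179.8, 0.0, 72.9]
wrist_force: [-0.0, -0.6, 0.6]
opening: 0.0213
grasp_force: 0.0
```

{"fn": "play_rows", "kwargs": {
  "increments": [
    {"slide": [0,0,0],"angular": [0,0,0],"claw": -1},
    {"slide": [0,0,0],"angular": [0,0,0],"claw": -1},
    {"slide": [0,0,0],"angular": [0,0,0],"claw": -1},
    {"slide": [0,0,0],"angular": [0,0,0],"claw": -1}
  ]
}}

```text
time: 2.75
ee_pos: [0.5265, -0.23, 0.1249]
tcp_rot: [179.8, 0.0, 72.9]
wrist_force: [-0.7, -0.4, 5.6]
opening: 0.0108
grasp_force: 58.6
```

{"fn": "play_rows", "kwargs": {
  "increments": [
    {"slide": [0,0,-10],"angular": [0,0,0],"claw": -1},
    {"slide": [0,0,-20],"angular": [0,0,0],"claw": -1},
    {"slide": [0,0,-25],"angular": [0,0,0],"claw": -1},
    {"slide": [0,0,-25],"angular": [0,0,0],"claw": -1},
    {"slide": [0,0,-20],"angular": [0,0,0],"claw": -1},
    {"slide": [0,0,-5],"angular": [0,0,0],"claw": -1},
    {"slide": [0,0,0],"angular": [0,0,0],"claw": -1}
  ]
}}

```text
time: 3.45
ee_pos: [0.526, -0.2297, 0.2286]
tcp_rot: [179.9, 0.0, 72.9]
wrist_force: [0.3, 0.5, -1.9]
opening: 0.0109
grasp_force: 58.7
```

```bash
python3 - <<'E'
from h import *
from workcell import bot
o=bot.get_obs();print(o['ee_pos'],o['tcp_rot'],o['time'],o['wrist_force'],o['opening'],o['grasp_force'])
b=bot.camera("side")[:,:,::-1];w=bot.camera("wrist")[:,:,::-1]
cv2.imwrite("pics/s2full.png",b);cv2.imwrite("pics/w2full.png",w)
p=proj(bot.camera_info("side"),o['ee_pos']).astype(int);print(p)
C=cv2.resize(b[max(p[1]-60,0):p[1]+90,p[0]-65:p[0]+65],None,fx=3,fy=3,interpolation=cv2.INTER_CUBIC)
D=cv2.resize(w[130:384,150:362],None,fx=1.8,fy=1.8)
out=np.zeros((600,800,3),np.uint8);out[:C.shape[0],:390]=C;out[:D.shape[0],400:400+D.shape[1]]=D;cv2.imwrite("pics/c2.png",out)
E
```

```text
[ 0.52600783 -0.22967717  0.22856796] [1.79907783e+02 8.70457198e-03 7.29244491e+01] 3.45 [ 0.27240819  0.47980194 -1.87399869] 0.010852051059559494 58.67440142668784
[302 118]
```

View pics/c2.png

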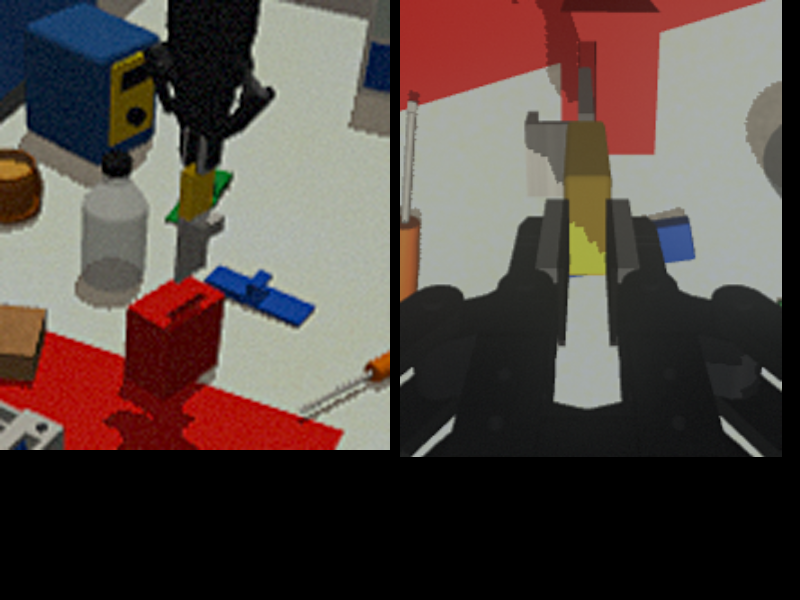

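The blade is held upright and clear of the caddy, with the lip on the -x side. Next I move above the middle bay and refine the bay positions with the wrist camera.

```bash
python3 - <<'E'
from h import *
plan([.526,-.2297,.2286],72.92,[.579,.1075,.27],83,9,-1)
E
```

```text
{"slide":[38, -5, -5],"angular":[0,0,-1.1],"claw":-1},
{"slide":[37, -5, -4],"angular":[0,0,-1.1],"claw":-1},
{"slide":[38, -4, -5],"angular":[0,0,-1.2],"claw":-1},
{"slide":[38, -3, -4],"angular":[0,0,-1.1],"claw":-1},
{"slide":[38, -3, -5],"angular":[0,0,-1.1],"claw":-1},
{"slide":[37, -1, -5],"angular":[0,0,-1.1],"claw":-1},
{"slide":[38, -1, -4],"angular":[0,0,-1.1],"claw":-1},
{"slide":[38, 0, -5],"angular":[0,0,-1.2],"claw":-1},
{"slide":[38, 0, -4],"angular":[0,0,-1.1],"claw":-1},
end [0.5788 0.1073 0.2696] 83.01999999999997
```

{"fn": "play_rows", "kwargs": {
  "increments": [
    {"slide": [38,-5,-5],"angular": [0,0,-1.1],"claw": -1},
    {"slide": [37,-5,-4],"angular": [0,0,-1.1],"claw": -1},
    {"slide": [38,-4,-5],"angular": [0,0,-1.2],"claw": -1},
    {"slide": [38,-3,-4],"angular": [0,0,-1.1],"claw": -1},
    {"slide": [38,-3,-5],"angular": [0,0,-1.1],"claw": -1},
    {"slide": [37,-1,-5],"angular": [0,0,-1.1],"claw": -1},
    {"slide": [38,-1,-4],"angular": [0,0,-1.1],"claw": -1}
  ]
}}

```text
time: 4.25
ee_pos: [0.5666, 0.0338, 0.2587]
tcp_rot: [-179.9, 0.0, 80.8]
wrist_force: [0.7, 0.6, -2.3]
opening: 0.0107
grasp_force: 58.7
```

{"fn": "play_rows", "kwargs": {
  "increments": [
    {"slide": [38,0,-5],"angular": [0,0,-1.2],"claw": -1},
    {"slide": [38,0,-4],"angular": [0,0,-1.1],"claw": -1},
    {"slide": [0,0,0],"angular": [0,0,0],"claw": -1},
    {"slide": [0,0,0],"angular": [0,0,0],"claw": -1},
    {"slide": [0,0,0],"angular": [0,0,0],"claw": -1}
  ]
}}

```text
time: 4.75
ee_pos: [0.5781, 0.1068, 0.2679]
tcp_rot: [-179.9, 0.0, 83.0]
wrist_force: [0.1, 0.2, -0.6]
opening: 0.0108
grasp_force: 58.7
```

```bash
python3 - <<'E'
from h import *
from workcell import bot
o=bot.get_obs();print(o['ee_pos'],o['tcp_rot'],o['time'],o['wrist_force'],o['opening'])
I=bot.camera_info("wrist");im=bot.camera("wrist")[:,:,::-1].copy();cv2.imwrite("pics/w3.png",im)
for p in ([.591,.187,.09],[.581,.108,.09],[.571,.029,.09],[*o['ee_pos'][:2],o['ee_pos'][2]+.019]):print(proj(I,p).round(1))
cv2.imwrite("pics/w3b.png",cv2.resize(im,None,fx=1.5,fy=1.5))
E
```

```text
[0.57809611 0.10681241 0.26785848] [-1.79928527e+02  3.93814977e-02  8.29916380e+01] 4.75 [ 0.10925662  0.20154576 -0.60220003] 0.010795066672567875
[256.4  94.3]
[255.9 167.2]
[255.5 230. ]
[253.3 258.1]
```

View pics/w3b.png

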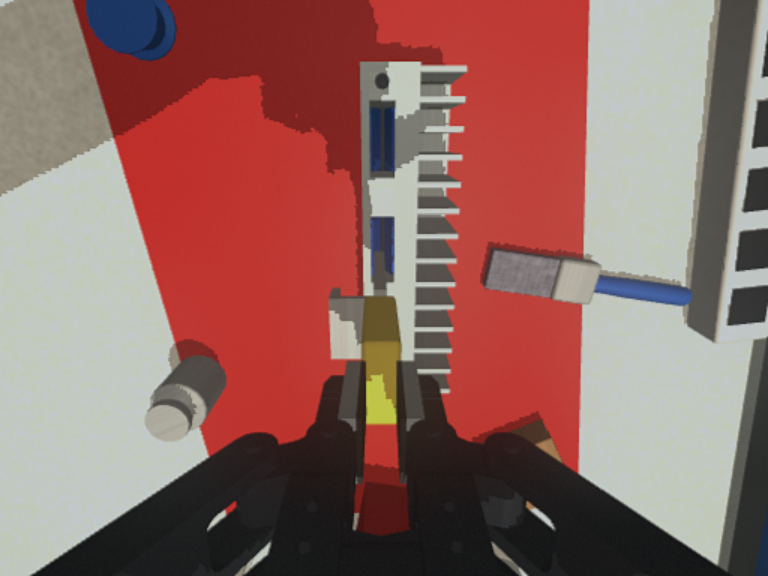

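The wrist view shows the left bay mouth centred at about (255,91) in original pixels and the middle bay's upper end at row 144. The blade foot is near (253,189), over the middle bay and aligned. Next I measure the slot edges.

```bash
python3 - <<'E'
from h import *
from workcell import bot
I=bot.camera_info("wrist");im=cv2.imread("pics/w3.png").astype(int)
g=im[:,:,2] # red: high on aluminium
print("cols left",list(enumerate(np.median(g[78:105,238:272],0).astype(int),238)))
print("cols mid",list(enumerate(np.median(g[150:162,238:272],0).astype(int),238)))
print("rows left",list(enumerate(np.median(g[60:122,252:258],1).astype(int),60)))
print("rows mid",list(enumerate(np.median(g[138:152,252:258],1).astype(int),138)))
for uv in [(254.8,91)]:print(ray(I,uv,.09))
E
```

```text
cols left [(238, np.int64(129)), (239, np.int64(129)), (240, np.int64(126)), (241, np.int64(122)), (242, np.int64(121)), (243, np.int64(122)), (244, np.int64(122)), (245, np.int64(127)), (246, np.int64(79)), (247, np.int64(38)), (248, np.int64(28)), (249, np.int64(28)), (250, np.int64(29)), (251, np.int64(29)), (252, np.int64(29)), (253, np.int64(37)), (254, np.int64(52)), (255, np.int64(56)), (256, np.int64(35)), (257, np.int64(27)), (258, np.int64(28)), (259, np.int64(28)), (260, np.int64(28)), (261, np.int64(31)), (262, np.int64(31)), (263, np.int64(103)), (264, np.int64(123)), (265, np.int64(124)), (266, np.int64(123)), (267, np.int64(123)), (268, np.int64(123)), (269, np.int64(123)), (270, np.int64(123)), (271, np.int64(123))]
cols mid [(238, np.int64(126)), (239, np.int64(127)), (240, np.int64(128)), (241, np.int64(125)), (242, np.int64(120)), (243, np.int64(120)), (244, np.int64(120)), (245, np.int64(120)), (246, np.int64(123)), (247, np.int64(75)), (248, np.int64(55)), (249, np.int64(54)), (250, np.int64(54)), (251, np.int64(54)), (252, np.int64(53)), (253, np.int64(54)), (25
[... 1314 characters left out ...]
np.int64(39)), (106, np.int64(40)), (107, np.int64(42)), (108, np.int64(43)), (109, np.int64(43)), (110, np.int64(41)), (111, np.int64(41)), (112, np.int64(41)), (113, np.int64(50)), (114, np.int64(78)), (115, np.int64(81)), (116, np.int64(79)), (117, np.int64(75)), (118, np.int64(127)), (119, np.int64(190)), (120, np.int64(196)), (121, np.int64(194))]
rows mid [(138, np.int64(193)), (139, np.int64(193)), (140, np.int64(193)), (141, np.int64(193)), (142, np.int64(195)), (143, np.int64(201)), (144, np.int64(111)), (145, np.int64(52)), (146, np.int64(51)), (147, np.int64(53)), (148, np.int64(53)), (149, np.int64(54)), (150, np.int64(53)), (151, np.int64(54))]
[0.5899073  0.19023343 0.09      ]
```

```bash
python3 - <<'E'
from h import *
from workcell import bot
I=bot.camera_info("wrist")
e=[ray(I,(254.5,r),.09)[:2] for r in (66.9,118.1,144.1)];w=[ray(I,(c,92),.09)[:2] for c in (246,262.7)]
print(e,np.linalg.norm(e[0]-e[1]),np.linalg.norm(e[1]-e[2]),np.linalg.norm(w[0]-w[1]))
L=ray(I,(254.4,92),.09)[:2];M=ray(I,(254.6,155),.09)[:2];d=(L-M)/np.linalg.norm(L-M)
print("yaw",np.degrees(np.arctan2(-d[0],d[1])))
C=[ (e[0]+e[1])/2, e[2]-.026*d]
print("left",C[0],"middle",C[1],"mid from left",C[0]-.08*d,"right",C[0]-.16*d)
o=bot.get_obs();print(o['ee_pos'],o['wrist_force'],o['time'])
E
```

```text
[array([0.59246087, 0.2137224 ]), array([0.58618974, 0.1624826 ]), array([0.58273919, 0.134289  ])] 0.051622126946354756 0.028403974429674735 0.017765452119616852
yaw -6.791567632769453
left [0.58932531 0.1881025 ] middle [0.57966448 0.10847144] mid from left [0.57986468 0.10866387] right [0.57040405 0.02922523]
[0.57814941 0.10652363 0.26811806] [-0.08580984  0.51257443 -0.63377734] 4.8
```

{"fn": "play_rows", "kwargs": {
  "increments": [
    {"slide": [2,1.5,10],"angular": [0,0,0],"claw": -1},
    {"slide": [0,0,25],"angular": [0,0,0],"claw": -1},
    {"slide": [0,0,25],"angular": [0,0,0],"claw": -1},
    {"slide": [0,0,15],"angular": [0,0,0],"claw": -1},
    {"slide": [0,0,6],"angular": [0,0,0],"claw": -1},
    {"slide": [0,0,0],"angular": [0,0,0],"claw": -1},
    {"slide": [0,0,0],"angular": [0,0,0],"claw": -1}
  ]
}}

```text
time: 5.5
ee_pos: [0.5803, 0.109, 0.1884]
tcp_rot: [179.9, -0.0, 83.0]
wrist_force: [0.2, -0.5, -1.0]
opening: 0.0107
grasp_force: 58.7
```

{"fn": "play_rows", "kwargs": {
  "increments": [
    {"slide": [0,0,4],"angular": [0,0,0],"claw": -1},
    {"slide": [0,0,4],"angular": [0,0,0],"claw": -1},
    {"slide": [0,0,2],"angular": [0,0,0],"claw": -1},
    {"slide": [0,0,1],"angular": [0,0,0],"claw": -1},
    {"slide": [0,0,1],"angular": [0,0,0],"claw": -1}
  ]
}}

```text
time: 6.0
ee_pos: [0.5801, 0.1093, 0.1756]
tcp_rot: [180.0, 0.0, 83.0]
wrist_force: [1.2, 0.2, -1.1]
opening: 0.0108
grasp_force: 58.7
```

{"fn": "play_rows", "kwargs": {
  "increments": [
    {"slide": [0,0,1],"angular": [0,0,0],"claw": -1},
    {"slide": [0,0,1],"angular": [0,0,0],"claw": -1}
  ]
}}

```text
time: 6.2
ee_pos: [0.5801, 0.1093, 0.1737]
tcp_rot: [180.0, -0.0, 83.0]
wrist_force: [0.4, 0.5, -2.6]
opening: 0.0105
grasp_force: 58.7
```

Foot is about 17 mm deep, no contact yet. Small steps from here.

{"fn": "play_rows", "kwargs": {
  "increments": [
    {"slide": [0,0,1],"angular": [0,0,0],"claw": -1},
    {"slide": [0,0,1],"angular": [0,0,0],"claw": -1}
  ]
}}

```text
time: 6.4
ee_pos: [0.5801, 0.1093, 0.1716]
tcp_rot: [180.0, -0.0, 83.0]
wrist_force: [-0.8, 0.2, -0.9]
opening: 0.0109
grasp_force: 58.7
```

{"fn": "play_rows", "kwargs": {
  "increments": [
    {"slide": [0,0,1],"angular": [0,0,0],"claw": -1}
  ]
}}

```text
time: 6.5
ee_pos: [0.5801, 0.1093, 0.1706]
tcp_rot: [180.0, 0.0, 83.0]
wrist_force: [0.3, 0.5, -1.4]
opening: 0.011
grasp_force: 58.7
```

{"fn": "play_rows", "kwargs": {
  "increments": [
    {"slide": [0,0,1],"angular": [0,0,0],"claw": -1}
  ]
}}

```text
time: 6.6
ee_pos: [0.5801, 0.1093, 0.1696]
tcp_rot: [180.0, 0.0, 83.0]
wrist_force: [0.0, 0.6, -1.7]
opening: 0.0109
grasp_force: 58.7
```

{"fn": "play_rows", "kwargs": {
  "increments": [
    {"slide": [0,0,1],"angular": [0,0,0],"claw": -1}
  ]
}}

```text
time: 6.7
ee_pos: [0.5801, 0.1093, 0.1686]
tcp_rot: [-180.0, -0.0, 83.0]
wrist_force: [-0.4, 0.8, -1.3]
opening: 0.0105
grasp_force: 58.8
```

{"fn": "play_rows", "kwargs": {
  "increments": [
    {"slide": [0,0,1],"angular": [0,0,0],"claw": -1}
  ]
}}

```text
time: 6.8
ee_pos: [0.5802, 0.1093, 0.1677]
tcp_rot: [180.0, -0.0, 83.0]
wrist_force: [-0.4, 0.5, 2.2]
opening: 0.0103
grasp_force: 59.3
```

{"fn": "play_rows", "kwargs": {
  "increments": [
    {"slide": [0,0,1],"angular": [0,0,0],"claw": -1}
  ]
}}

```text
time: 6.9
ee_pos: [0.5804, 0.1093, 0.1674]
tcp_rot: [179.9, -0.0, 83.0]
wrist_force: [-0.8, -0.2, 4.9]
opening: 0.0107
grasp_force: 59.8
```

{"fn": "play_rows", "kwargs": {
  "increments": [
    {"slide": [0,0,1],"angular": [0,0,0],"claw": -1}
  ]
}}

```text
time: 7.0
ee_pos: [0.5805, 0.1093, 0.1665]
tcp_rot: [179.9, -0.0, 83.0]
wrist_force: [0.0, -0.2, 5.6]
opening: 0.0107
grasp_force: 59.9
```

{"fn": "play_rows", "kwargs": {
  "increments": [
    {"slide": [0,0,0.5],"angular": [0,0,0],"claw": -1}
  ]
}}

```text
time: 7.1
ee_pos: [0.5804, 0.1093, 0.166]
tcp_rot: [179.9, -0.0, 83.0]
wrist_force: [0.4, -0.1, 4.8]
opening: 0.0106
grasp_force: 59.9
```

{"fn": "play_rows", "kwargs": {
  "increments": [
    {"slide": [0,0,0.5],"angular": [0,0,0],"claw": -1}
  ]
}}

```text
time: 7.2
ee_pos: [0.5805, 0.1093, 0.1655]
tcp_rot: [179.9, -0.0, 83.0]
wrist_force: [0.1, -1.0, 5.6]
opening: 0.0108
grasp_force: 59.9
```

{"fn": "play_rows", "kwargs": {
  "increments": [
    {"slide": [0,0,0.7],"angular": [0,0,0],"claw": -1}
  ]
}}

```text
time: 7.3
ee_pos: [0.5805, 0.1094, 0.165]
tcp_rot: [179.9, -0.0, 83.0]
wrist_force: [-0.6, 0.3, 6.1]
opening: 0.0103
grasp_force: 60.0
```

{"fn": "play_rows", "kwargs": {
  "increments": [
    {"slide": [0,0,0.7],"angular": [0,0,0],"claw": -1}
  ]
}}

```text
time: 7.4
ee_pos: [0.5805, 0.1094, 0.1643]
tcp_rot: [179.9, -0.0, 83.0]
wrist_force: [0.3, 0.2, 6.1]
opening: 0.0106
grasp_force: 60.1
```

{"fn": "play_rows", "kwargs": {
  "increments": [
    {"slide": [0,0,1],"angular": [0,0,0],"claw": -1}
  ]
}}

```text
time: 7.5
ee_pos: [0.5806, 0.1094, 0.1634]
tcp_rot: [179.9, -0.0, 83.0]
wrist_force: [-0.8, -0.4, 4.7]
opening: 0.0107
grasp_force: 59.9
```

{"fn": "play_rows", "kwargs": {
  "increments": [
    {"slide": [0,0,1],"angular": [0,0,0],"claw": -1}
  ]
}}

```text
time: 7.6
ee_pos: [0.5804, 0.1093, 0.162]
tcp_rot: [179.9, -0.0, 83.0]
wrist_force: [-0.8, 0.2, 3.2]
opening: 0.0106
grasp_force: 59.5
```

{"fn": "play_rows", "kwargs": {
  "increments": [
    {"slide": [0,0,1.5],"angular": [0,0,0],"claw": -1},
    {"slide": [0,0,1.5],"angular": [0,0,0],"claw": -1},
    {"slide": [0,0,1.5],"angular": [0,0,0],"claw": -1}
  ]
}}

```text
time: 7.9
ee_pos: [0.5801, 0.1093, 0.1566]
tcp_rot: [-180.0, -0.0, 83.0]
wrist_force: [0.4, -0.4, 2.7]
opening: 0.0109
grasp_force: 59.5
```

{"fn": "play_rows", "kwargs": {
  "increments": [
    {"slide": [0,0,2],"angular": [0,0,0],"claw": -1},
    {"slide": [0,0,2],"angular": [0,0,0],"claw": -1},
    {"slide": [0,0,2],"angular": [0,0,0],"claw": -1},
    {"slide": [0,0,2],"angular": [0,0,0],"claw": -1},
    {"slide": [0,0,2],"angular": [0,0,0],"claw": -1}
  ]
}}

```text
time: 8.4
ee_pos: [0.5801, 0.1093, 0.1466]
tcp_rot: [-180.0, 0.0, 83.0]
wrist_force: [0.5, 0.4, 3.1]
opening: 0.0109
grasp_force: 59.5
```

Steady drag of 4 to 5 N past 40 mm marks this as the right bay. Pushing on to home.

{"fn": "play_rows", "kwargs": {
  "increments": [
    {"slide": [0,0,3],"angular": [0,0,0],"claw": -1},
    {"slide": [0,0,3],"angular": [0,0,0],"claw": -1},
    {"slide": [0,0,3],"angular": [0,0,0],"claw": -1},
    {"slide": [0,0,3],"angular": [0,0,0],"claw": -1},
    {"slide": [0,0,3],"angular": [0,0,0],"claw": -1},
    {"slide": [0,0,3],"angular": [0,0,0],"claw": -1}
  ]
}}

```text
time: 9.0
ee_pos: [0.58, 0.1093, 0.1285]
tcp_rot: [-180.0, -0.0, 83.0]
wrist_force: [-1.0, 0.5, 2.8]
opening: 0.0106
grasp_force: 59.4
```

{"fn": "play_rows", "kwargs": {
  "increments": [
    {"slide": [0,0,1],"angular": [0,0,0],"claw": -1},
    {"slide": [0,0,1],"angular": [0,0,0],"claw": -1}
  ]
}}

```text
time: 9.2
ee_pos: [0.58, 0.1093, 0.1267]
tcp_rot: [-180.0, 0.0, 83.0]
wrist_force: [-0.2, 0.5, 2.3]
opening: 0.0108
grasp_force: 59.4
```

{"fn": "play_rows", "kwargs": {
  "increments": [
    {"slide": [0,0,1],"angular": [0,0,0],"claw": -1},
    {"slide": [0,0,1],"angular": [0,0,0],"claw": -1}
  ]
}}

```text
time: 9.4
ee_pos: [0.5802, 0.1093, 0.1249]
tcp_rot: [180.0, -0.0, 83.0]
wrist_force: [0.7, -0.4, 10.2]
opening: 0.0106
grasp_force: 60.3
```

Force jumps at exactly the expected home height. One more small push, then release.

{"fn": "play_rows", "kwargs": {
  "increments": [
    {"slide": [0,0,0.7],"angular": [0,0,0],"claw": -1},
    {"slide": [0,0,0.3],"angular": [0,0,0],"claw": -1}
  ]
}}

```text
time: 9.6
ee_pos: [0.5806, 0.1093, 0.1248]
tcp_rot: [179.9, -0.0, 83.0]
wrist_force: [-0.9, -0.6, 9.1]
opening: 0.0102
grasp_force: 60.5
```

{"fn": "play_rows", "kwargs": {
  "increments": [
    {"slide": [0,0,0],"angular": [0,0,0],"claw": -0.4},
    {"slide": [0,0,0],"angular": [0,0,0],"claw": -0.2},
    {"slide": [0,0,0],"angular": [0,0,0],"claw": -0.1},
    {"slide": [0,0,0],"angular": [0,0,0],"claw": -0.1},
    {"slide": [0,0,0],"angular": [0,0,0],"claw": -0.1}
  ]
}}

```text
time: 10.1
ee_pos: [0.5801, 0.1093, 0.1236]
tcp_rot: [-180.0, 0.0, 83.0]
wrist_force: [0.2, -0.3, 0.4]
opening: 0.0382
grasp_force: 0.0
```

{"fn": "play_rows", "kwargs": {
  "increments": [
    {"slide": [0,0,-10],"angular": [0,0,0],"claw": 0},
    {"slide": [0,0,-20],"angular": [0,0,0],"claw": 0},
    {"slide": [0,0,-30],"angular": [0,0,0],"claw": 0},
    {"slide": [0,0,-40],"angular": [0,0,0],"claw": 0},
    {"slide": [0,0,-30],"angular": [0,0,0],"claw": 0},
    {"slide": [0,0,0],"angular": [0,0,0],"claw": 0}
  ]
}}

```text
time: 10.7
ee_pos: [0.5812, 0.1095, 0.2595]
tcp_rot: [179.6, -0.1, 83.0]
wrist_force: [1.4, 0.4, 0.6]
opening: 0.0425
grasp_force: 0.0
```

```bash
python3 - <<'E'
from h import *
from workcell import bot
w=bot.camera("wrist")[:,:,::-1];s=bot.camera("side")[:,:,::-1];I=bot.camera_info("wrist")
hsv=cv2.cvtColor(w.copy(),cv2.COLOR_BGR2HSV);m=cv2.inRange(hsv,(22,110,50),(35,255,255))
N,l,st,c=cv2.connectedComponentsWithStats(m)
for i in range(1,N):
    if st[i,4]>80:print(st[i],ray(I,c[i],.144))
o=np.zeros((450,800,3),np.uint8);o[:,:400]=cv2.resize(w[100:325,150:350],(400,450));o[:400,400:]=cv2.resize(s[170:290,165:285],(400,400));cv2.imwrite("pics/end.png",o)
E
```

```text
[245 167  14  34 457] [0.57944916 0.11239093 0.144     ]
```

View pics/end.png

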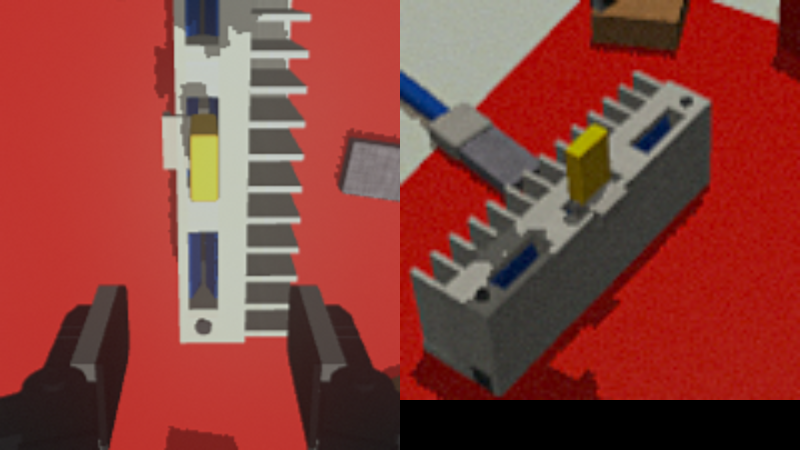

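The blade is seated in the middle bay with its lip over the front rim, and the gripper is clear. Handing in.

```bash
python3 -c "
from workcell import bot
print(bot.job_done())"
```

```text
the job is handed in; nothing more can be done
None
```

The feeler blade is fully home in the middle bay, lip over the front rim and gripper clear. I took that bay as the right one from its steady 4–7 N drag all the way down, did not probe the other two, and handed the job in at about 11 s (no verdict was returned).

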